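# Rack locomotive wheels for painting

### The job

Get the degreased driving wheels ready for painting. Push the wheel case's two-panel dust cover right back until its panels stand folded against each other, thread the rod from the painting stand through the wheels in the case, lift them all off together on it without touching a wheel with the gripper, and lay the loaded rod back in the stand's two forks. Then, last of all, so that the paint does not settle, take the paint pot, press it fully down on the touch mixer's sprung pad and keep it down for two seconds, then stand it upright on the free front half of the stand's tray; leave the other things on the table where they are.

Things in the scene. Friction and masses are not known exactly. Their poses are not given: they have to be found in the camera images.
- wheel_case: plywood wheel case fixed to the table, 116 mm (x) by 95 mm (y), walls 68 mm high; origin at the centre of its underside. Wheels stand on edge on 45-degree cradles in two rows along y: front row x = -26 mm, back row x = +26 mm; slots (some empty) at y = +34.5, +19.5, +4.5 mm, parted by combs 31 mm high. Bore centres are 40 mm, wheel tops 62 mm above the table
- case_end (a point): middle of the outer face of the notched left end wall (case y = +47.5 mm, 40 mm high). Wall 4 mm thick, 52 mm high; in line with each row (x = -26 and +26 mm) a notch 16 mm wide, open at the top, goes down to 32 mm: the rod goes in here along the case's -y. Past the third slot the rod's tip has free room down to case y = -32 mm
- cover_rear (a joint): fold angle (rad) of the dust cover: two aluminium panels, 106 mm wide, 44.5 mm long each, hinged to each other; the rear one hinges across the case's right end (y = -43 mm, 73 mm high). 0 = shut, a low tent over the wheels; 1.22 = fully back, both panels upright against each other, 118 mm high. Stays where it is left; 1 to 3 N at the bar moves it
- cover_bar (a point): middle of the round steel push bar (10 mm thick, 104 mm long along the case's x) on the free edge of the front panel, 73 mm above the table; runs level along the case's -y from about y = +42 mm (shut) to y = -38 mm (folded back) when pushed toward -y
- wheel_front_1: centre of the first driving wheel (counted from the notched left end) of the front (nearer the robot) row; may be absent. Dark steel spoked wheel standing on edge, 44 mm over the flange, 9 mm wide, 14 mm round bore, 20 g; origin at its centre, y axis along the bore
- wheel_front_2: centre of the second driving wheel (counted from the notched left end) of the front (nearer the robot) row; may be absent. Dark steel spoked wheel standing on edge, 44 mm over the flange, 9 mm wide, 14 mm round bore, 20 g; origin at its centre, y axis along the bore
- wheel_front_3: centre of the third driving wheel (counted from the notched left end) of the front (nearer the robot) row; may be absent. Dark steel spoked wheel standing on edge, 44 mm over the flange, 9 mm wide, 14 mm round bore, 20 g; origin at its centre, y axis along the bore
- wheel_back_1: centre of the first driving wheel (counted from the notched left end) of the back (farther) row; may be absent. Dark steel spoked wheel standing on edge, 44 mm over the flange, 9 mm wide, 14 mm round bore, 20 g; origin at its centre, y axis along the bore
- wheel_back_2: centre of the second driving wheel (counted from the notched left end) of the back (farther) row; may be absent. Dark steel spoked wheel standing on edge, 44 mm over the flange, 9 mm wide, 14 mm round bore, 20 g; origin at its centre, y axis along the bore
- wheel_back_3: centre of the third driving wheel (counted from the notched left end) of the back (farther) row; may be absent. Dark steel spoked wheel standing on edge, 44 mm over the flange, 9 mm wide, 14 mm round bore, 20 g; origin at its centre, y axis along the bore
- wheel_rod: the wheel rod, 45 g; origin at the centre of its dark wooden handle, on the axis; the rod runs along its -y axis to the tip. Handle 36 mm long (y), 12 mm wide (x), 18 mm high (z). From the origin: bare shank 18 to 34 mm, brass stop collar 34 to 38 mm (12 mm across), then 5 mm polished shank for the wheels; they slide along it when it tilts over about 15 degrees, and stop at the collar
- rod_tip (a point): pointed tip of the wheel rod, 143 mm from the handle's centre
- paint_stand: painting stand fixed to the table: steel drip tray 116 mm (x) by 126 mm (y), 5 mm thick with a 3 mm lip, and two dark V-forks, 4 mm thick, at x = +24 mm, y = +53 and -53 mm; origin at the centre of its underside. The rod lies in the forks along y, axis 58 mm high, handle centre at about y = +79 mm, tip toward -y. The Vs open to 18 mm at 67 mm height
- tray_front_half (a point): middle of the tray's free front half (stand x = -28 mm), on its surface, where the pot is to stand
- paint_pot_centre (a point): centre (22 mm above its foot) of the paint pot: a closed white drum-shaped pot on the table, 42 mm across, 44 mm high with its lid, about 60 g; z axis up when it stands
- paint_pot: the paint pot; origin at the centre of its underside
- mixer_pad_top (a point): centre of the top of the touch mixer's sprung rubber pad, 46 mm across, 60 mm above the table when up; it stands on a grey round housing 72 mm across
- mixer_pad (a joint): how far the pad is pressed down (m): 0 = up, 0.007 = fully down (about 9 N); springs back
- touch_mixer: housing of the touch mixer, fixed to the table; origin at the centre of its underside
- oil_bottle: white needle oiler with a red pointed cap, 90 mm high; bystander, origin at the centre of its underside
- pin_tin: low round tin, 52 mm across, 23 mm high; bystander, origin at the centre of its underside
- small_driver: small screwdriver with red handle, 120 mm; bystander, origin at the centre of its underside
- spare_track_1: short piece of toy track, 120 mm; bystander, origin at the centre of its underside

How it is judged:
On the way, in this order (a step that is already met when the one before it is completed fails the run):
1. the dust cover is pushed back until its two panels stand folded against each other (value of joint cover_rear above 1.12 rad), for 0.2 s.
2. every wheel present hangs on the rod, lifted clear of the case together (y of wheel_front_1 in the frame of wheel_rod between -0.143 and -0.036 m and x of wheel_front_1 in the frame of wheel_rod between -0.009 and 0.009 m and z of wheel_front_1 in the frame of wheel_rod between -0.009 and 0.009 m and z of each of wheel_front_1, wheel_front_2, wheel_front_3, wheel_back_1, wheel_back_2, wheel_back_3 in the frame of wheel_case above 0.072 m and y of wheel_front_2 in the frame of wheel_rod between -0.143 and -0.036 m and x of wheel_front_2 in the frame of wheel_rod between -0.009 and 0.009 m and z of wheel_front_2 in the frame of wheel_rod between -0.009 and 0.009 m and y of wheel_front_3 in the frame of wheel_rod between -0.143 and -0.036 m and x of wheel_front_3 in the frame of wheel_rod between -0.009 and 0.009 m and z of wheel_front_3 in the frame of wheel_rod between -0.009 and 0.009 m and y of wheel_back_1 in the frame of wheel_rod between -0.143 and -0.036 m and x of wheel_back_1 in the frame of wheel_rod between -0.009 and 0.009 m and z of wheel_back_1 in the frame of wheel_rod between -0.009 and 0.009 m and y of wheel_back_2 in the frame of wheel_rod between -0.143 and -0.036 m and x of wheel_back_2 in the frame of wheel_rod between -0.009 and 0.009 m and z of wheel_back_2 in the frame of wheel_rod between -0.009 and 0.009 m and y of wheel_back_3 in the frame of wheel_rod between -0.143 and -0.036 m and x of wheel_back_3 in the frame of wheel_rod between -0.009 and 0.009 m and z of wheel_back_3 in the frame of wheel_rod between -0.009 and 0.009 m), for 0.2 s.
3. the loaded rod lies in both forks, let go (y of wheel_front_1 in the frame of wheel_rod between -0.143 and -0.036 m and x of wheel_front_1 in the frame of wheel_rod between -0.009 and 0.009 m and z of wheel_front_1 in the frame of wheel_rod between -0.009 and 0.009 m and y of wheel_front_2 in the frame of wheel_rod between -0.143 and -0.036 m and x of wheel_front_2 in the frame of wheel_rod between -0.009 and 0.009 m and z of wheel_front_2 in the frame of wheel_rod between -0.009 and 0.009 m and y of wheel_front_3 in the frame of wheel_rod between -0.143 and -0.036 m and x of wheel_front_3 in the frame of wheel_rod between -0.009 and 0.009 m and z of wheel_front_3 in the frame of wheel_rod between -0.009 and 0.009 m and y of wheel_back_1 in the frame of wheel_rod between -0.143 and -0.036 m and x of wheel_back_1 in the frame of wheel_rod between -0.009 and 0.009 m and z of wheel_back_1 in the frame of wheel_rod between -0.009 and 0.009 m and y of wheel_back_2 in the frame of wheel_rod between -0.143 and -0.036 m and x of wheel_back_2 in the frame of wheel_rod between -0.009 and 0.009 m and z of wheel_back_2 in the frame of wheel_rod between -0.009 and 0.009 m and y of wheel_back_3 in the frame of wheel_rod between -0.143 and -0.036 m and x of wheel_back_3 in the frame of wheel_rod between -0.009 and 0.009 m and z of wheel_back_3 in the frame of wheel_rod between -0.009 and 0.009 m and x of wheel_rod in the frame of paint_stand between 0.018 and 0.03 m and z of wheel_rod in the frame of paint_stand between 0.052 and 0.064 m and x of rod_tip in the frame of paint_stand between 0.018 and 0.03 m and z of rod_tip in the frame of paint_stand between 0.052 and 0.064 m and y of wheel_rod in the frame of paint_stand between 0.066 and 0.092 m and contact force between the fingers and wheel_rod below 0.1 N), for 0.2 s.
4. the pot is held fully down on the mixer's pad for about two seconds (1.6 s counts) (value of joint mixer_pad above 0.006 m and contact force between paint_pot and touch_mixer above 3 N and angle between paint_pot's own z axis and vertical below 0.25 rad), for 1.6 s.
At the end, for the whole second after the job is handed in: the cover stands folded back (over 1.12 rad); every wheel present is on the rod between collar and tip; the rod lies in both forks (within 6 mm) with its handle outside the left fork (within 13 mm along); the pot stands upright (within 0.1 rad) on the tray's front half; nothing is held (all of step 3 and value of joint cover_rear above 1.12 rad and contact force between paint_pot and paint_stand above 0.1 N and angle between paint_pot's own z axis and vertical below 0.1 rad and linear speed of paint_pot below 0.02 m/s and x of paint_pot in the frame of paint_stand between -0.058 and -0.006 m and y of paint_pot in the frame of paint_stand between -0.063 and 0.063 m and contact force between the fingers and paint_pot below 0.1 N); the robot touches nothing.
It fails at once if the gripper touches a degreased wheel (contact force between the fingers and wheel_front_1 above 0.5 N or contact force between the fingers and wheel_front_2 above 0.5 N or contact force between the fingers and wheel_front_3 above 0.5 N or contact force between the fingers and wheel_back_1 above 0.5 N or contact force between the fingers and wheel_back_2 above 0.5 N or contact force between the fingers and wheel_back_3 above 0.5 N).
It fails at once if a bystander on the table is shifted more than 3 cm (distance of any of oil_bottle, pin_tin, small_driver, spare_track_1 from where it was at the start of the episode above 0.03 m).
Of wheel_front_1, wheel_front_2, wheel_front_3, wheel_back_1, wheel_back_2, wheel_back_3 only 2 to 6 are there at a start; the rules pass over those that are not, and their reading is None.
At some moment in a run one of paint_pot may be knocked a few centimetres aside while the robot is not near it.
It also fails if it takes over 192 s, if anything falls off the work surface, if the arm or the gripper's body presses on something with over 40 N, if the wrist force passes 120 N, or if a joint passes its speed limit or range.

### The arm

A 6-joint arm with a two-finger parallel gripper is mounted at the origin on a cart in front of the work surface, level with it; the furniture and walls round the work are solid. World frame = base frame: x ahead of the robot, y to its left, z up, the work surface at z = 0. Lengths are in m, angles in rad, forces in N, time in s.
With the tool pointing down it reaches from about 0.35 to 0.85 m from the base axis. Payload 8.1 kg.
Tool frame: the origin (TCP) lies between the finger pads; the fingertips stand 11 mm ahead of it and the grasp point (between the pads) lies 8 mm behind it (robot.tips_ahead is the distance from the TCP to the fingertips, in m); z points along the fingers, y is the line along which they close (so a half turn about z gives the same grasp; the last joint's range is limited). The gripper opens to 93 mm and grips with 3 to 60 N. Pads are 15 mm wide; open, the fingers measure 128 mm over their backs; the gripper's body (75 mm by 188 mm) begins 65 mm behind the grasp point.
Start: joints at [1.186, 0.13, 1.488, -0, 1.523, -0.085], TCP at [0.177, 0.573, 0.23] pointing down, gripper open.
Joint ranges: [-2.96, 2.96], [-0.89, 2.26], [0.02, 2.5], [-1.34, 4.48], [0, 2.73], [-2.66, 2.66]. Speed limits (rad/s): [2.39, 2.39, 2.79, 3.14, 3.14, 3.14].

### API

Orientations are given as a rotation vector (axis times angle).
In Python, from plant import robot gives the robot as it stands. The module is installed in compiled form; this text tells all that it offers.
- The arm moves only by the tool move_arm, never from a script. Its argument "deltas" is one flat list of numbers, 7 for each row, row after row: the shift along the tool's x, y, z in m, then the turn, a rotation vector about the tool's x, y, z in rad, then the opening, from 0 (shut) to 1 (fully open). A call has 1 to 12 rows; each row is the pose to reach, as a shift and turn from the pose commanded when the call began, along the tool's axes at that moment; what a row does not reach only later rows make up. A row lasts 1/8 s, in which the tool goes at most 62.5 mm and 10.7 degrees, less where a joint would pass 70% of its speed; a pose out of reach is approached as far as the arm can. A call with a gripper value outside its range is refused whole. The fingers move at their own pace and stop on an object; "squeeze" is the grip in N (left out, the last holds). Time passes only in rows, so rows that repeat a pose let the fingers close. It gives the time, the measured TCP pose, the force, the opening and the grip force at its end, in the units of the state.
- robot.read_state(): the state, without advancing time (a new reading comes with each control period).
- robot.read_camera(name): name is "scene" or "top"; returns (picture, depth): 480x640x3 uint8, red, green, blue; 480x640 float32, m along the optical axis (not along the pixel's ray), 0 where there is no reading.
- robot.camera_model(name): a dict with "K" (3x3 intrinsics, pixels), "k1" (the pictures are not rectified: a ray, as slopes to the right and down, at radius r is drawn at 1 + k1 r^2 times it, then the intrinsics apply), "R" (3x3) and "t" (3): a world point X has camera coordinates R X + t. Camera axes: x right, y down, z forward; pixel columns grow to the right and rows downward; lengths in m; the calibration is good to about 2 mm. A picture is of the moment at which its call begins. camera_model takes no time and is no camera call.
- robot.close_job(): hands the job in; it is judged then, once.
Trained networks look in the newest picture that a camera, given by its name, has taken for a name from the list of things; names that differ only in an ending like _2 or _b are one class to them, and where a whole thing is asked for, a point or a joint stands for the part that bears it (a point fixed in the world has none). Each returns a list of dicts, best first, with "confidence" (0 to 1); they miss things now and then, are a little off and sometimes report something else, mostly with a low value. They report only what shows in the picture. A call takes as long as a camera call.
- robot.recognise(camera, label): "uv" ([column, row] in pixels, amid what is visible of it).
The state is a dict: "t": time; "q": joint angles; "dq": joint speeds; "joint_torque": joint torques, N m; "tool_pos": TCP position; "orientation": TCP orientation; "force": force on the tool from outside, world axes, zero at the start; "wrist_torque": the same for the moment, N m; "opening": finger opening in m; "gripper_force": force on a finger pad.
Only numpy, scipy, OpenCV 4.12 (cv2) and the standard library are available. Lean on these libraries where they do the work, as an engineer would, in place of code of your own. Each camera call takes 0.05 s, during which the arm holds its last target. There are 200 camera calls.

## Working session

There is one attempt and no reset: what is moved stays moved. The work goes in short steps, Python scripts to look and compute and a tool call to move; the robot and the scene stay as the last step left them, time stands still between calls to the robot, and variables do not carry over. Pictures are saved under pics/ and viewed, at most 14 in all, crops included, and the job is handed in when it is done.

Besides the shell and the picture viewer there is one more tool, called after "Request:" as name(argument=value, ...) on one line, values as JSON. move_arm: Moves the arm, as the interface text tells. Its arguments: {"type":"object","properties":{"deltas":{"type":"array","items":{"type":"number"}},"squeeze":{"type":"number"}},"required":["deltas"]}

```bash
mkdir -p pics; cat > h.py <<'E'
import numpy as np, cv2
from plant import robot
from scipy.spatial.transform import Rotation as Rn
def snap(cam,name=None,crop=None,scale=1):
    p,d=robot.read_camera(cam)
    if name:
        im=p[...,::-1]
        if crop: im=im[crop[1]:crop[3],crop[0]:crop[2]]
        if scale!=1: im=cv2.resize(im,None,fx=scale,fy=scale,interpolation=cv2.INTER_CUBIC)
        cv2.imwrite('pics/'+name,im)
    return p,d
def ray(cam,uv):
    m=robot.camera_model(cam); K=np.array(m['K']); k1=m['k1']
    uv=np.atleast_2d(np.array(uv,float))
    s=cv2.undistortPoints(uv[:,None],K,np.array([k1,0,0,0.]),None,None)[:,0]
    return np.c_[s,np.ones(len(s))],np.array(m['R']),np.array(m['t'])
def atz(cam,uv,z):
    s,R,t=ray(cam,uv); c=-R.T@t; w=s@R
    return c+w*((z-c[2])/w[:,2])[:,None]
def atd(cam,uv,d):
    s,R,t=ray(cam,uv); return (s*np.array(d)[:,None]-t)@R
def proj(cam,X):
    m=robot.camera_model(cam); 
    return cv2.projectPoints(np.atleast_2d(np.array(X,float)),cv2.Rodrigues(np.array(m['R']))[0],np.array(m['t']),np.array(m['K']),np.array([m['k1'],0,0,0.]))[0][:,0]
def cloud(cam,d):
    v,u=np.mgrid[0:480,0:640]; 
    X=atd(cam,np.c_[u.ravel(),v.ravel()],d.ravel()); X[d.ravel()==0]=np.nan
    return X.reshape(480,640,3)
def todelta(pos,rv=None):
    s=robot.read_state(); R=Rn.from_rotvec(s['orientation'])
    return R.inv().apply(np.array(pos)-s['tool_pos'])
E
python3 - <<'E'
from h import *
np.set_printoptions(precision=4,suppress=True)
for c in('scene','top'):
    p,d=snap(c,c+'0.png'); m=robot.camera_model(c); print(c,-np.array(m['R']).T@m['t'],np.array(m['K'])[0,0],m['k1'],np.array(m['R'])[2])
    for l in['wheel_case','case_end','cover_bar','wheel_rod','rod_tip','paint_stand','tray_front_half','paint_pot_centre','mixer_pad_top','oil_bottle','pin_tin','small_driver','spare_track_1','wheel_front_1']:
        r=robot.recognise(c,l)[:2]
        for x in r:
            u,v=x['uv']; dd=d[int(v),int(u)]
            print(l,np.round(x['uv'],1),round(x['confidence'],2),atd(c,[x['uv']],[dd])[0] if dd>0 else None)
s=robot.read_state();print({k:np.round(v,3) for k,v in s.items()})
E
```

```text
scene [ 0.2104 -0.4913  0.7946] 620.8810792819913 -0.10280634351347623 [ 0.3914  0.6559 -0.6455]
wheel_case [406.  323.5] 0.77 [ 0.6532 -0.0111  0.0899]
case_end [404.7 324.6] 0.58 [ 0.6512 -0.0107  0.0882]
cover_bar [395.6 314.9] 0.91 [0.6576 0.0203 0.0777]
wheel_rod [244.1 270.3] 0.58 [0.5257 0.3086 0.0027]
wheel_rod [244.4 221.3] 0.53 [0.5587 0.3665 0.0667]
rod_tip [247.8 229.2] 0.51 [0.5563 0.3473 0.062 ]
paint_stand [245.7 268.8] 0.71 [0.5296 0.3096 0.0038]
tray_front_half [245.6 268. ] 0.9 [0.5299 0.3106 0.005 ]
paint_pot_centre [291.9 243.1] 0.94 [0.6212 0.2954 0.0385]
mixer_pad_top [271.1 312.6] 0.8 [0.4981 0.1391 0.0588]
mixer_pad_top [247.8 229.2] 0.63 [0.5563 0.3473 0.062 ]
oil_bottle [317.8 216.8] 0.77 [0.7021 0.3372 0.0412]
oil_bottle [243.5 222.2] 0.28 [0.5575 0.3684 0.0637]
pin_tin [334.  241.8] 0.96 [0.7008 0.2735 0.0239]
small_driver [374.2 254.3] 0.88 [0.7544 0.2141 0.0136]
small_driver [244.8 268.1] 0.74 [0.5285 0.311  0.0051]
spare_track_1 [256. 204.] 0.72 [0.6305 0.4709 0.0127]
wheel_front_1 [379.7 343.3] 0.48 [ 0.6079 -0.0087  0.0683]
wheel_front_1 [374.9 336.2]
[... 974 characters left out ...]
4]
small_driver [373.1 300.1] 0.26 [0.4965 0.129  0.0633]
spare_track_1 [206.  241.4] 0.73 [0.6334 0.4809 0.001 ]
spare_track_1 [322.6 184.9] 0.43 [0.7498 0.2249 0.0141]
wheel_front_1 [438.  215.4] 0.42 [ 0.6591 -0.0031  0.0881]
{'t': np.float64(1.5), 'q': array([ 1.186,  0.13 ,  1.488, -0.   ,  1.523, -0.085]), 'dq': array([ 0.   ,  0.001,  0.001, -0.003, -0.   , -0.   ]), 'joint_torque': array([ -0.   , -55.974, -49.205,   0.077,   0.023,  -0.   ]), 'tool_pos': array([0.177, 0.573, 0.23 ]), 'orientation': array([ 0.469,  3.106, -0.   ]), 'force': array([ 0.005,  0.255, -0.021]), 'wrist_torque': array([-0.038,  0.005,  0.035]), 'gripper_force': np.float64(0.0), 'opening': np.float64(0.093)}
```

View pics/scene0.png

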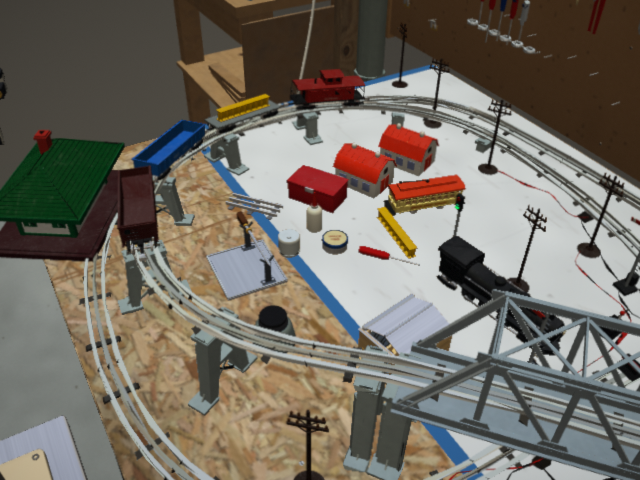

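View pics/top0.png

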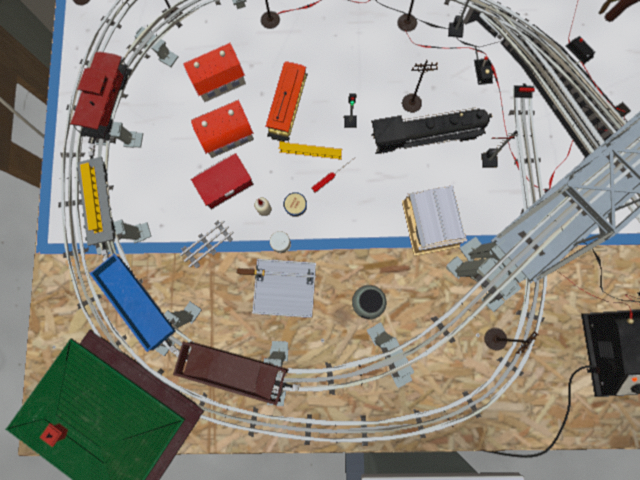

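```bash
python3 - <<'E'
from h import *
np.set_printoptions(precision=4,suppress=True,linewidth=160)
p,d=snap('top'); C=cloud('top',d); np.save('top.npy',C)
a=cv2.resize(p[175:265,390:480,::-1],(500,500),interpolation=cv2.INTER_CUBIC)
b=cv2.resize(p[225:335,220:330,::-1],(300,300),interpolation=cv2.INTER_CUBIC)
cv2.imwrite('pics/crop1.png',np.hstack([a,np.vstack([b,np.zeros((200,300,3),np.uint8)])]))
# coarse height grid, max z
x,y,z=C[...,0].ravel(),C[...,1].ravel(),C[...,2].ravel()
ok=np.isfinite(z)
H=np.zeros((22,30),int)
ix=((x-0.2)/.03).astype(float);iy=((y+0.3)/.03)
for i in range(22):
    for j in range(30):
        m=ok&(ix>=i)&(ix<i+1)&(iy>=j)&(iy<j+1)
        H[i,j]=int(1000*np.nanpercentile(z[m],95)) if m.sum()>2 else -9
print('cols y from -0.3 step .03')
for i in range(22): print('x%.2f'%(0.2+.03*i),' '.join('%4d'%h for h in H[i]))
# tray rect
def rect(m,label):
    P=C[m][:,:2].astype(np.float32); r=cv2.minAreaRect(P); print(label,m.sum(),np.array(r[0]),np.array(r[1]),r[2], P.mean(0))
Z=C[...,2];U=np.mgrid[0:480,0:640]
def box(u0,v0,u1,v1): return (U[1]>=u0)&(U[1]<=u1)&(U[0]>=v0)&(U[0]<=v1)
rect(box(405,180,470,255)&(Z>.05),'case')
rect(box(350,275,390,320)&(Z>.03),'mixer'); rect(box(350,275,390,320)&(Z>.052),'pad')
rect(box(265,225,295,255)&(Z>.035)&(Z<.06),'pot')
rect(box(232,255,320,320)&(Z>.045),'rod+forks')
m=box(240,250,320,325); hsv=cv2.cvtColor(p,cv2.COLOR_RGB2HSV)
mm=(m&(hsv[...,1]<60)&(hsv[...,2]>100)).astype(np.uint8); mm=cv2.morphologyEx(mm,cv2.MORPH_OPEN,np.ones((3,3)))
c=max(cv2.findContours(mm,0,2)[0],key=cv2.contourArea).reshape(-1,2)
P=atz('top',c,.006)[:,:2].astype(np.float32); print('tray',cv2.minAreaRect(P))
E
```

```text
cols y from -0.3 step .03
x0.20    2    2    9    5    2    2    2    2    2    2    2    2    9   10   11   12   12   12   11    9    2    2    3    2    2    3    3   93  111  129
x0.23    2    4    5    2    2    2    2    2    9   12   12   12   12   12   13   13   12   13   11   12   12   12   11   11   10    2   17  105  124  141
x0.26    2    6    2    2    2    2    7   13   12   13   12   11   11    9    2    4    3    7   10   11   12   12   13   12   12   13   96  110  125  136
x0.29    2    7    2    2    2   11   13   12   11    2    2    2    2    2    2    2    2    2    3    2    8    7    2    2   11   12   17   98  109  120
x0.32   12   11    2    2   11   12   11    5    2    2    2    4    7    3    2  135  135  133  130  152  190  187  185  184    3    3    5   14   94  103
x0.35   22    2    2    3   13   12    4    2    2    2    2    2  140  140  139  137  135  132  130  189  188  161  153  180  180  178  178    1    9   18
x0.38    2    2    2   12   13   35  169    2    2    2  144  146  144  142  140  137    3    3    2    2  187  185  183  181  158  175  1
[... 2148 characters left out ...]
 25    3    3    3   49   50   55    3    3    3    4
x0.83    3    4   13   12    3   36   60   69   69   76   71   85   87   87    3    3    7   25   25   26   25    3   42   61   69   75   78    3    3    3
case 2678 [ 0.6617 -0.0038] [0.1192 0.0965] 9.15746784210205 [ 0.6585 -0.0014]
mixer 745 [0.4964 0.133 ] [0.0613 0.0608] 88.7468490600586 [0.4958 0.1347]
pad 414 [0.497  0.1326] [0.044  0.0438] 87.77888488769531 [0.4966 0.1332]
pot 318 [0.625  0.3167] [0.0398 0.041 ] 89.48153686523438 [0.6246 0.3169]
rod+forks 322 [0.555  0.3219] [0.158  0.0265] 85.52488708496094 [0.5556 0.3351]
tray ((0.5294474959373474, 0.311308354139328), (0.1284482181072235, 0.11887910217046738), 84.61164855957031)
```

View pics/crop1.png

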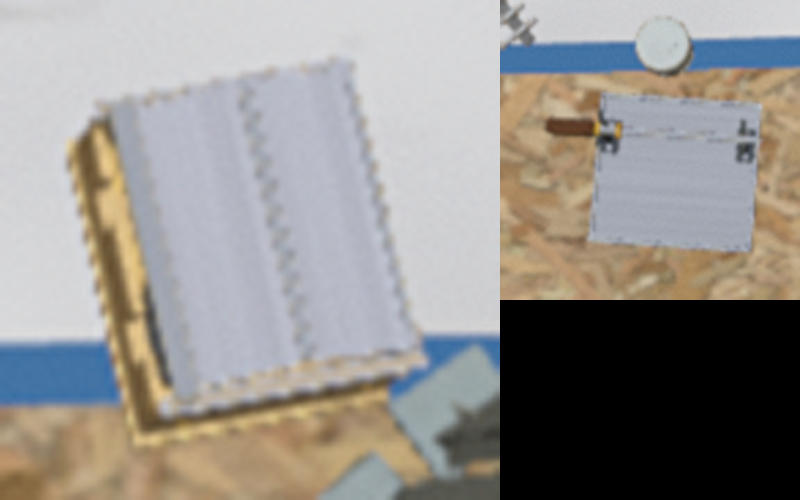

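Case, stand, mixer and pot are located: the case's cover is shut, bar at about (409,194)–(422,247), and the rod lies in the forks with its handle at about (248,271). Next I'll check the bar in the picture and compute the push poses.

```bash
cat >> h.py <<'E'
CASE=(np.array([.6617,-.0038]),np.radians(9.2)); STAND=(np.array([.5294,.3113]),np.radians(-5.0))
def w(fr,x,y,z):
    c,a=fr; return np.r_[c+[x*np.cos(a)-y*np.sin(a),x*np.sin(a)+y*np.cos(a)],z]
def loc(fr,P):
    c,a=fr; d=np.array(P)[:2]-c; return np.array([d[0]*np.cos(a)+d[1]*np.sin(a),-d[0]*np.sin(a)+d[1]*np.cos(a),P[2]])
def tool(yaw,tilt):
    """tool y along frame x (yaw), pointing down, tilt (deg) leaning fingers to -y"""
    z=Rn.from_euler('z',yaw)*Rn.from_euler('x',-np.radians(tilt)); 
    return z*Rn.from_matrix(np.array([[0,1,0],[1,0,0],[0,0,-1.]]).T)
def plan(pos,R,flip=False):
    s=robot.read_state(); R0=Rn.from_rotvec(s['orientation'])
    if flip: R=R*Rn.from_euler('z',np.pi)
    d=R0.inv().apply(np.array(pos)-s['tool_pos']); r=(R0.inv()*R).as_rotvec()
    print('delta',np.round(d,4),'rot',np.round(r,4),'rows',max(np.linalg.norm(d)/.0625,np.linalg.norm(r)/.1867).round(1))
E
python3 - <<'E'
from h import *
np.set_printoptions(precision=4,suppress=True)
for uv in([408.9,193.9],[422.4,247],[403,201],[415,254]):
    for z in(.075,.052): P=atz('top',[uv],z)[0]; print(uv,z,P,loc(CASE,P))
C=np.load('top.npy')
# rod line
Z=C[...,2]; m=np.zeros_like(Z,bool); m[255:290,232:262]=1; m&=Z>.055
P=C[m]; print('handle',m.sum(),P.mean(0),cv2.minAreaRect(P[:,:2].astype(np.float32)), loc(STAND,P.mean(0)))
s=robot.read_state(); print(Rn.from_rotvec(s['orientation']).as_matrix())
T=w(CASE,5,0,0)
R=tool(CASE[1],10); p=w(CASE,.005,.075,.25); print(p); plan(p,R); plan(p,R,True)
R=tool(STAND[1],0); p=w(STAND,.024,.079,.3); plan(p,R)
E
```

```text
[408.9, 193.9] 0.075 [0.708  0.0496 0.075 ] [0.0543 0.0454 0.075 ]
[408.9, 193.9] 0.052 [0.7143 0.0458 0.052 ] [0.0598 0.0406 0.052 ]
[422.4, 247] 0.075 [0.5986 0.0285 0.075 ] [-0.0571  0.042   0.075 ]
[422.4, 247] 0.052 [0.6022 0.0242 0.052 ] [-0.0542  0.0371  0.052 ]
[403, 201] 0.075 [0.6936 0.0622 0.075 ] [0.042  0.0601 0.075 ]
[403, 201] 0.052 [0.6995 0.0587 0.052 ] [0.0473 0.0557 0.052 ]
[415, 254] 0.075 [0.5849 0.0438 0.075 ] [-0.0682  0.0593  0.075 ]
[415, 254] 0.052 [0.5882 0.0399 0.052 ] [-0.0656  0.0548  0.052 ]
handle 154 [0.5592 0.376  0.0643] ((0.5563995242118835, 0.3755629062652588), (0.026042701676487923, 0.04726634919643402), 7.765515327453613) [0.0241 0.0671 0.0643]
[[-0.9554  0.2954  0.    ]
 [ 0.2954  0.9554 -0.    ]
 [-0.     -0.     -1.    ]]
[0.6546 0.071  0.25  ]
delta [-0.6045 -0.3388 -0.0204] rot [ 0.0969 -0.1562  1.1075] rows 11.1
delta [-0.6045 -0.3388 -0.0204] rot [ 0.1771  0.1099 -2.0252] rows 11.1
delta [-0.4207 -0.0639 -0.0704] rot [-0.      0.      1.3582] rows 7.3
```

Request:
move_arm(deltas=[0, 0, -0.06, 0, 0, 0, 0.5, -0.1, -0.056, -0.08, 0.016, -0.026, 0.18, 0, -0.15, -0.085, -0.08, 0.025, -0.04, 0.28, 0, -0.2, -0.113, -0.08, 0.032, -0.052, 0.37, 0, -0.25, -0.14, -0.08, 0.04, -0.065, 0.46, 0, -0.3, -0.17, -0.08, 0.05, -0.08, 0.56, 0, -0.36, -0.2, -0.08, 0.06, -0.095, 0.67, 0, -0.42, -0.235, -0.08, 0.07, -0.11, 0.78, 0, -0.48, -0.27, -0.08, 0.08, -0.125, 0.89, 0, -0.54, -0.305, -0.08, 0.09, -0.14, 1, 0, -0.6045, -0.339, -0.07, 0.097, -0.156, 1.1075, 0, -0.6045, -0.339, -0.07, 0.097, -0.156, 1.1075, 0], squeeze=40)

```text
t: 3.05
tool_pos: [0.6509, 0.0746, 0.3001]
orientation: [1.948, 2.286, -0.17]
force: [0.3, 1.5, 0.9]
opening: 0.0003
gripper_force: 0.0
```

```bash
python3 - <<'E'
from h import *
R=tool(CASE[1],10)
s=robot.read_state();print(s['t'],s['tool_pos'],s['q'],s['opening'])
for y,z in((.08,.12),(.08,.0778),(-.02,.0778)): p=w(CASE,.008,y,z);print(p);plan(p,R)
E
```

```text
3.05 [0.65089025 0.07462212 0.30005588] [ 0.13304546  0.26482525  1.21915029 -0.1749567   1.65146383 -0.04088876] 0.0003359366085983052
[0.6568066  0.07644995 0.12      ]
delta [0.0321 0.0061 0.1772] rot [ 0.0001 -0.0001 -0.0013] rows 2.9
[0.6568066  0.07644995 0.0778    ]
delta [0.0394 0.0061 0.2187] rot [ 0.0001 -0.0001 -0.0013] rows 3.6
[ 0.67279471 -0.02226368  0.0778    ]
delta [-0.0591  0.0062  0.2361] rot [ 0.0001 -0.0001 -0.0013] rows 3.9
```

Request:
move_arm(deltas=[0.011, 0.006, 0.06, 0, 0, 0, 0, 0.022, 0.006, 0.12, 0, 0, 0, 0, 0.033, 0.006, 0.18, 0, 0, 0, 0, 0.0394, 0.006, 0.2187, 0, 0, 0, 0, 0.0394, 0.006, 0.2187, 0, 0, 0, 0, 0.029, 0.006, 0.2205, 0, 0, 0, 0, 0.015, 0.006, 0.223, 0, 0, 0, 0, 0, 0.006, 0.2257, 0, 0, 0, 0, -0.015, 0.006, 0.2283, 0, 0, 0, 0, -0.03, 0.006, 0.231, 0, 0, 0, 0, -0.039, 0.006, 0.2325, 0, 0, 0, 0, -0.039, 0.006, 0.2325, 0, 0, 0, 0])

```text
t: 4.55
tool_pos: [0.6679, -0.002, 0.0778]
orientation: [1.949, 2.287, -0.172]
force: [-0.5, 0.2, 0.3]
opening: 0.0003
gripper_force: 0.0
```

```bash
python3 - <<'E'
from h import *
s=robot.read_state();print(s['t'],s['tool_pos'],s['force'],loc(CASE,s['tool_pos']))
a=snap('top')[0][165:265,380:480,::-1]; b=snap('scene')[0][270:370,330:460,::-1]
cv2.imwrite('pics/c2.png',np.hstack([cv2.resize(a,(350,350)),cv2.resize(b,(450,350))]))
E
```

```text
4.55 [ 0.66791466 -0.00201847  0.0778336 ] [-0.53784599  0.17434805  0.29689735] [0.00641955 0.00076501 0.0778336 ]
```

View pics/c2.png

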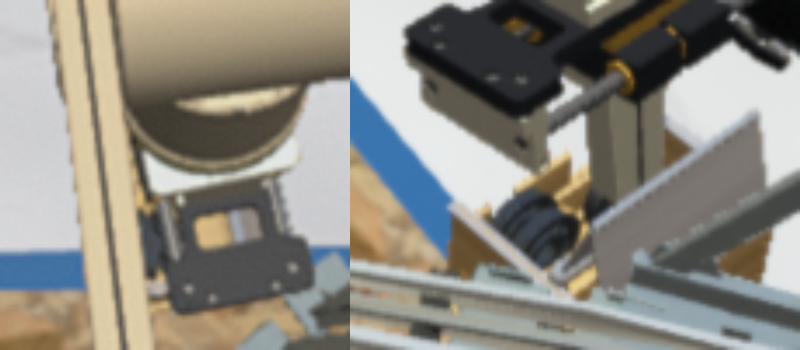

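The cover is half folded, with the fingers behind the bar and dark wheels showing in the front row. I'll keep pushing and watch the force.

Request:
move_arm(deltas=[-0.006, 0, 0.001, 0, 0, 0, 0, -0.012, 0, 0.002, 0, 0, 0, 0, -0.018, 0, 0.0032, 0, 0, 0, 0, -0.021, 0, 0.0037, 0, 0, 0, 0, -0.021, 0, 0.0037, 0, 0, 0, 0])

```text
t: 5.28
tool_pos: [0.6716, -0.0223, 0.0781]
orientation: [1.947, 2.287, -0.17]
force: [-0.3, -0.6, -0.2]
opening: 0.0003
gripper_force: 0.0
```

Request:
move_arm(deltas=[-0.002, 0, 0.0004, 0, 0, 0, 0, -0.004, 0, 0.0008, 0, 0, 0, 0, -0.006, 0, 0.001, 0, 0, 0, 0, -0.008, 0, 0.0014, 0, 0, 0, 0, -0.008, 0, 0.0014, 0, 0, 0, 0])

```text
t: 5.9
tool_pos: [0.6725, -0.027, 0.0779]
orientation: [1.948, 2.291, -0.167]
force: [-3.3, 11.2, 3.1]
opening: 0.0009
gripper_force: 5.8
```

```bash
python3 - <<'E'
from h import *
s=robot.read_state();print(s['t'],s['tool_pos'],s['force'],loc(CASE,s['tool_pos']))
b=snap('scene')[0][260:380,320:480,::-1]
cv2.imwrite('pics/c3.png',cv2.resize(b,(640,480)))
E
```

```text
5.9 [ 0.67245275 -0.02697454  0.07788763] [-3.30435641 11.20869878  3.09050656] [ 0.00690926 -0.02459559  0.07788763]
```

View pics/c3.png

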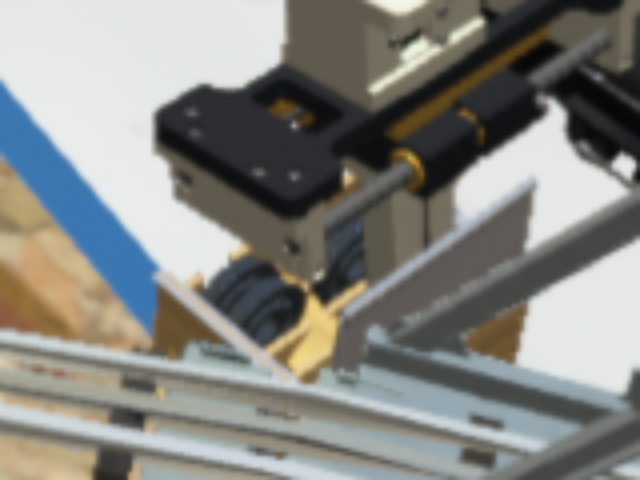

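The cover meets its stop (11 N). Wheels show in both rows. Backing off.

Request:
move_arm(deltas=[0.02, 0, 0, 0, 0, 0, 0, 0.05, 0, -0.02, 0, 0, 0, 0, 0.07, 0, -0.08, 0, 0, 0, 0, 0.1, 0, -0.14, 0, 0, 0, 0.3, 0.15, 0, -0.2, 0, 0, 0, 0.3, 0.2, 0, -0.22, 0, 0, 0, 0.3, 0.25, 0, -0.22, 0, 0, 0, 0.3, 0.25, 0, -0.22, 0, 0, 0, 0.3])

```text
t: 6.95
tool_pos: [0.6257, 0.2558, 0.2505]
orientation: [1.941, 2.294, -0.17]
force: [0.2, 0.4, 0.1]
opening: 0.0279
gripper_force: 0.0
```

```bash
python3 - <<'E'
from h import *
np.set_printoptions(precision=4,suppress=True)
p,d=snap('top'); q,e=snap('scene')
a=cv2.resize(p[170:260,390:480,::-1],(400,400),interpolation=cv2.INTER_CUBIC)
b=cv2.resize(q[270:370,340:440,::-1],(400,400),interpolation=cv2.INTER_CUBIC)
cv2.imwrite('pics/c4.png',np.hstack([a,b]))
for cam in('top','scene'):
  for r in robot.recognise(cam,'wheel_front_1'): 
    P=atz(cam,[r['uv']],.05)[0];print(cam,r['uv'],round(r['confidence'],2),loc(CASE,P))
  for r in robot.recognise(cam,'case_end'): 
    P=atz(cam,[r['uv']],.04)[0];print('end',cam,r['uv'],round(r['confidence'],2),loc(CASE,P))
C=cloud('top',d); m=np.zeros((480,640),bool); m[170:260,395:480]=1; m&=(C[...,2]>.045)&(C[...,2]<.08)
print(cv2.minAreaRect(C[m][:,:2].astype(np.float32)))
X=np.array([loc(CASE,P) for P in C[m]]); print('y hi pct',np.percentile(X[:,1],[95,98,99.5,100]),'x',np.percentile(X[:,0],[0,.5,2,98,99.5,100]))
s=robot.read_state();print(s['t'],s['tool_pos'],s['force'])
E
```

```text
top [422.2, 233.9] 0.45 [-0.0274  0.0313  0.05  ]
end top [439.3, 217.5] 0.68 [ 0.0015 -0.013   0.04  ]
end top [283.0, 243.6] 0.42 [0.0069 0.3161 0.04  ]
scene [376.8, 329.6] 0.7 [-0.0259  0.0376  0.05  ]
scene [386.5, 339.5] 0.5 [-0.0284  0.0129  0.05  ]
end scene [410.4, 327.7] 0.61 [0.0258 0.0117 0.04  ]
end scene [252.1, 206.7] 0.61 [0.014  0.4403 0.04  ]
((0.6464922428131104, -0.01976396143436432), (0.15479815006256104, 0.1230931207537651), 9.476556777954102)
y hi pct [0.0465 0.0475 0.048  0.0485] x [-0.0947 -0.092  -0.0848  0.0585  0.0591  0.06  ]
7.25 [0.6277 0.2494 0.2512] [-0.2241 -0.6225 -0.073 ]
```

View pics/c4.png

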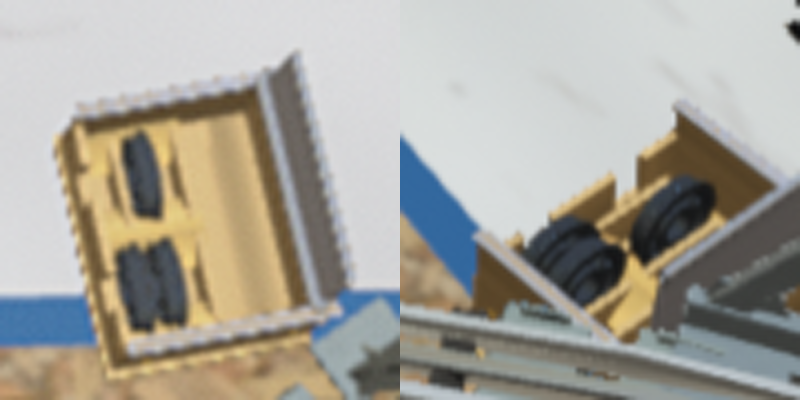

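```bash
python3 - <<'E'
from h import *
np.set_printoptions(precision=4,suppress=True)
for cam,box,cbox in(('top',(235,260,265,285),(395,170,480,260)),('scene',(225,200,262,245),(340,270,440,370))):
    p,d=snap(cam); C=cloud(cam,d)
    u0,v0,u1,v1=box; h=cv2.cvtColor(p,cv2.COLOR_RGB2HSV)[v0:v1,u0:u1].astype(int); c=C[v0:v1,u0:u1].reshape(-1,3)
    L=np.array([loc(STAND,x) for x in c]); 
    m=(L[:,2]>.062)&(L[:,2]<.072)&(L[:,1]>.045)&(L[:,1]<.12)
    print(cam,m.sum(),'handle top mean',L[m].mean(0),'y pct',np.percentile(L[m,1],[0,3,97,100]),'x',np.percentile(L[m,0],[3,97]))
    mr=m; A=L[m][L[m][:,1]>.062]; print('slope',np.polyfit(A[:,1],A[:,0],1),A.mean(0))
    u0,v0,u1,v1=cbox; c=C[v0:v1,u0:u1].reshape(-1,3); L=np.array([loc(CASE,x) for x in c])
    for nm,xr in(('front',(-.045,-.008)),('back',(.008,.045))):
        m=(L[:,2]>.054)&(L[:,2]<.066)&(L[:,0]>xr[0])&(L[:,0]<xr[1])&(L[:,1]>-.02)&(L[:,1]<.042)
        print(cam,nm,m.sum(),L[m].mean(0) if m.any() else '', np.sort(L[m][:,1])[::max(1,m.sum()//8)])
    # tray
# tray edges from top
p,d=snap('top'); hsv=cv2.cvtColor(p,cv2.COLOR_RGB2HSV); m=np.zeros((480,640),np.uint8); m[250:325,244:320]=1
mm=(m>0)&(hsv[...,1]<60)&(hsv[...,2]>100)
c=max(cv2.findContours(mm.astype(np.uint8),0,2)[0],key=cv2.contourArea).reshape(-1,2)
print(cv2.minAreaRect(atz('top',c,.007)[:,:2].astype(np.float32)))
# forks: dark pixels
dk=(m>0)&(hsv[...,2]<70); v,u=np.nonzero(dk); P=atz('top',np.c_[u,v],.06); L=np.array([loc(STAND,x) for x in P])
for s in(1,-1):
    k=(L[:,1]*s>.03); print('fork',s,k.sum(),np.median(L[k],0))
s=robot.read_state();print(s['t'],s['tool_pos'])
E
```

```text
top 117 handle top mean [0.0239 0.0715 0.0656] y pct [0.0513 0.052  0.091  0.0911] x [0.0141 0.03  ]
slope [0.0186 0.0228] [0.0242 0.0768 0.066 ]
top front 131 [-0.0268  0.0266  0.0584] [0.0147 0.0168 0.0185 0.0214 0.0238 0.0319 0.0336 0.0365 0.0391]
top back 61 [0.0261 0.0194 0.0584] [0.0153 0.0161 0.0173 0.018  0.0188 0.0201 0.0213 0.0221 0.0233]
scene 98 handle top mean [0.0233 0.0683 0.0662] y pct [0.0457 0.0491 0.0899 0.092 ] x [0.0134 0.0343]
slope [-0.0378  0.0259] [0.023  0.0763 0.0668]
scene front 184 [-0.0286  0.025   0.0585] [0.0119 0.0147 0.0168 0.02   0.0276 0.0297 0.0322 0.0359]
scene back 88 [0.0228 0.0176 0.0583] [0.0134 0.0141 0.0147 0.0155 0.0172 0.0187 0.0203 0.0217]
((0.5299786329269409, 0.3113287389278412), (0.12871214747428894, 0.12060147523880005), 84.27106475830078)
fork 1 8 [0.017  0.0476 0.06  ]
fork -1 28 [ 0.0485 -0.0475  0.06  ]
7.4 [0.6277 0.2498 0.2514]
```

Front row has wheels in slots 1 and 2, back row one wheel in slot 2. The frames agree with the given sizes to about 1–2 mm. Now grasping the rod handle.

```bash
sed -i 's/^CASE=.*/CASE=(np.array([.6606,-.0048]),np.radians(9.2)); STAND=(np.array([.5296,.3113]),np.radians(-5.2))/' h.py; python3 - <<'E'
from h import *
R=tool(STAND[1],0); plan(w(STAND,.024,.078,.15),R); plan(w(STAND,.024,.078,.054),R); print(w(STAND,.024,.078,.054))
E
```

```text
delta [ 0.1613 -0.0446  0.0745] rot [0.0218 0.1736 0.249 ] rows 2.9
delta [ 0.178  -0.0446  0.1691] rot [0.0218 0.1736 0.249 ] rows 4.0
[0.56057057 0.3868038  0.054     ]
```

Request:
move_arm(deltas=[0.05, -0.015, 0.02, 0.01, 0.06, 0.08, 0.5, 0.1, -0.03, 0.04, 0.02, 0.12, 0.17, 0.5, 0.1613, -0.0446, 0.0745, 0.022, 0.1736, 0.249, 0.5, 0.1613, -0.0446, 0.0745, 0.022, 0.1736, 0.249, 0.5, 0.1613, -0.0446, 0.0745, 0.022, 0.1736, 0.249, 0.5])

```text
t: 8.02
tool_pos: [0.5601, 0.3873, 0.1499]
orientation: [2.316, 2.122, -0.002]
force: [0.0, -0.1, 0.6]
opening: 0.0467
gripper_force: 0.0
```

```bash
python3 - <<'E'
from h import *
R=tool(STAND[1],0); plan(w(STAND,.024,.078,.054),R); print(robot.read_state()['opening'])
E
```

```text
delta [-0.0003  0.0006  0.0959] rot [-0.0005  0.0013  0.003 ] rows 1.5
0.046676934258723664
```

Request:
move_arm(deltas=[0, 0.0005, 0.04, 0, 0, 0, 0.5, 0, 0.0005, 0.08, 0, 0, 0, 0.5, 0, 0.0005, 0.096, 0, 0, 0, 0.5, 0, 0.0005, 0.096, 0, 0, 0, 0.5, 0, 0.0005, 0.096, 0, 0, 0, 0, 0, 0.0005, 0.096, 0, 0, 0, 0, 0, 0.0005, 0.096, 0, 0, 0, 0, 0, 0.0005, 0.096, 0, 0, 0, 0, 0, 0.0005, 0.096, 0, 0, 0, 0, 0, 0.0005, 0.096, 0, 0, 0, 0], squeeze=40)

```text
t: 9.28
tool_pos: [0.5604, 0.3879, 0.0542]
orientation: [-2.318, -2.12, 0.0]
force: [-0.8, 1.1, 2.6]
opening: 0.0113
gripper_force: 40.0
```

Request:
move_arm(deltas=[0, 0, -0.03, 0, 0, 0, 0, 0, 0, -0.06, 0, 0, 0, 0, 0, 0, -0.11, 0, 0, 0, 0, 0, 0, -0.15, 0, 0, 0, 0, 0, 0, -0.15, 0, 0, 0, 0])

```text
t: 9.9
tool_pos: [0.5628, 0.389, 0.2093]
orientation: [2.317, 2.119, 0.012]
force: [0.8, 0.1, -0.5]
opening: 0.0115
gripper_force: 40.0
```

```bash
python3 - <<'E'
from h import *
R=tool(CASE[1],0); 
for z in(.2,.12): print(w(CASE,-.026,.218,z)); plan(w(CASE,-.026,.218,z),R)
E
```

```text
[0.60008036 0.20623879 0.2       ]
delta [-0.1788  0.0534  0.0087] rot [ 0.0071 -0.0039 -0.2497] rows 3.0
[0.60008036 0.20623879 0.12      ]
delta [-0.1792  0.0528  0.0887] rot [ 0.0071 -0.0039 -0.2497] rows 3.3
```

Request:
move_arm(deltas=[-0.03, 0.009, 0.005, 0, 0, -0.04, 0, -0.06, 0.018, 0.01, 0, 0, -0.08, 0, -0.09, 0.027, 0.02, 0, 0, -0.12, 0, -0.12, 0.036, 0.03, 0, 0, -0.16, 0, -0.15, 0.045, 0.05, 0, 0, -0.21, 0, -0.179, 0.053, 0.07, 0, 0, -0.25, 0, -0.179, 0.053, 0.0887, 0, 0, -0.25, 0, -0.179, 0.053, 0.0887, 0, 0, -0.25, 0, -0.179, 0.053, 0.0887, 0, 0, -0.25, 0])

```text
t: 11.02
tool_pos: [0.5972, 0.2058, 0.1154]
orientation: [-2.035, -2.393, -0.0]
force: [0.7, 0.7, 0.3]
opening: 0.0119
gripper_force: 40.0
```

```bash
python3 - <<'E'
from h import *
np.set_printoptions(precision=4,suppress=True)
p,d=snap('top'); q,e=snap('scene')
s=robot.read_state();T=s['tool_pos'];R0=Rn.from_rotvec(s['orientation']); print(s['t'],T,loc(CASE,T),s['force'])
# predicted axis points in image (handle origin 4mm 'below grasp': axis = TCP+? ) tool x = +y of rod
for cam,im in(('top',p),('scene',q)):
    pts=[T+R0.apply([-l,0,-.004]) for l in(0,.036,.143)]; uv=proj(cam,pts); print(cam,uv)
    c=uv[1:].mean(0).astype(int); a=im[c[1]-50:c[1]+50,c[0]-66:c[0]+67,::-1].copy(); a=cv2.resize(a,(532,400),interpolation=cv2.INTER_CUBIC)
    print('crop origin',c-[66,50]); cv2.imwrite('pics/r_%s.png'%cam,a)
    for r in robot.recognise(cam,'rod_tip')[:2]: print(r)
a=cv2.imread('pics/r_top.png');b=cv2.imread('pics/r_scene.png'); cv2.imwrite('pics/c5.png',cv2.resize(np.vstack([a,b]),(400,600)))
E
```

```text
11.125 [0.5978 0.2059 0.1163] [-0.0283  0.218   0.1163] [ 0.9289 -0.0113 -0.8161]
top [[333.0328 245.7485]
 [351.6394 242.3113]
 [406.9341 232.0967]]
crop origin [313 187]
{'uv': [364.3, 241.8], 'confidence': 0.44}
{'uv': [373.7, 298.3], 'confidence': 0.37}
scene [[304.161  240.5054]
 [317.8363 251.4245]
 [361.972  286.6521]]
crop origin [273 219]
{'uv': [322.7, 254.8], 'confidence': 0.62}
```

View pics/c5.png

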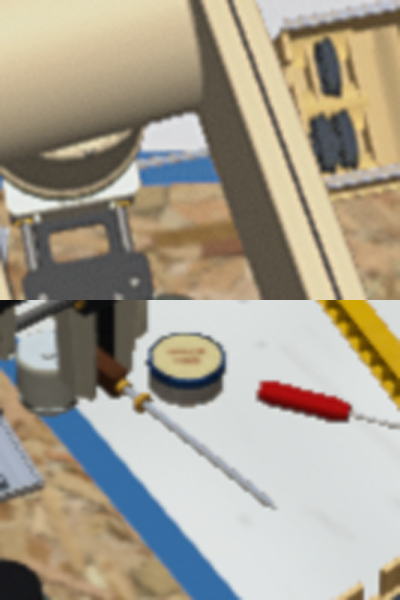

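The scene view shows the rod straight in the hand, its tip at (364,288), about 5 mm farther out than nominal. So I take the tip as 148 mm from the TCP.

```bash
python3 - <<'E'
from h import *
R=tool(CASE[1],0); plan(w(CASE,-.026,.218,.036),R); plan(w(CASE,-.026,.128,.036),R)
print(loc(CASE,robot.read_state()['tool_pos']))
E
```

```text
delta [0.0003 0.0022 0.0803] rot [ 0.0013 -0.0003  0.0012] rows 1.3
delta [-0.0897  0.0021  0.0802] rot [ 0.0013 -0.0003  0.0012] rows 1.9
[-0.02831975  0.21771893  0.1162708 ]
```

Request:
move_arm(deltas=[0, 0.001, 0.03, 0, 0, 0, 0, 0, 0.002, 0.06, 0, 0, 0, 0, 0, 0.0022, 0.0803, 0, 0, 0, 0, 0, 0.0022, 0.0803, 0, 0, 0, 0, 0, 0.0022, 0.0803, 0, 0, 0, 0, 0, 0.0022, 0.0803, 0, 0, 0, 0])

```text
t: 11.98
tool_pos: [0.6007, 0.2055, 0.0367]
orientation: [2.035, 2.392, 0.003]
force: [-0.5, 0.1, 0.2]
opening: 0.0118
gripper_force: 40.0
```

```bash
python3 - <<'E'
from h import *
np.set_printoptions(precision=4,suppress=True)
s=robot.read_state(); print(loc(CASE,s['tool_pos']),s['force'])
R=tool(CASE[1],0);plan(w(CASE,-.026,.218,.036),R); plan(w(CASE,-.026,.128,.036),R)
p,d=snap('top'); q,e=snap('scene')
a=cv2.resize(q[240:370,290:450,::-1],(640,520),interpolation=cv2.INTER_CUBIC); cv2.imwrite('pics/c6.png',a)
T=s['tool_pos'];R0=Rn.from_rotvec(s['orientation'])
print(proj('scene',[T+R0.apply([-l,0,-.004]) for l in(.005,.041,.148)]))
E
```

```text
[-0.0255  0.2171  0.0367] [-0.4995  0.1119  0.162 ]
delta [ 0.0009 -0.0005  0.0007] rot [ 0.0023 -0.0004  0.0004] rows 0.0
delta [-0.0891 -0.0005  0.0006] rot [ 0.0023 -0.0004  0.0004] rows 1.4
[[307.8527 276.0442]
 [320.9516 287.1528]
 [363.0211 322.7819]]
```

View pics/c6.png

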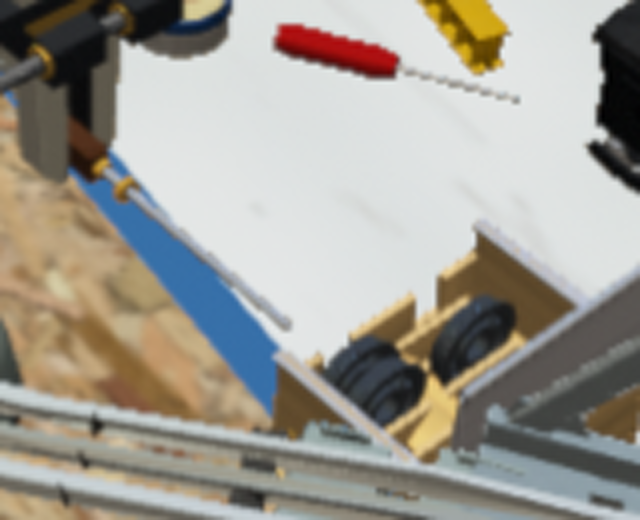

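The rod tip at (362,321) is within a pixel of the prediction and lined up with the front row's notch. Inserting.

Request:
move_arm(deltas=[-0.01, 0, 0.0006, 0, 0, 0, 0, -0.02, 0, 0.0006, 0, 0, 0, 0, -0.03, 0, 0.0006, 0, 0, 0, 0, -0.04, 0, 0.0006, 0, 0, 0, 0, -0.05, 0, 0.0006, 0, 0, 0, 0, -0.05, 0, 0.0006, 0, 0, 0, 0])

```text
t: 12.82
tool_pos: [0.6077, 0.1548, 0.0343]
orientation: [-2.037, -2.391, 0.0]
force: [-1.3, -0.1, -1.1]
opening: 0.0112
gripper_force: 40.0
```

Request:
move_arm(deltas=[-0.01, 0, -0.001, 0, 0, 0, 0, -0.02, 0, -0.001, 0, 0, 0, 0, -0.03, 0, -0.001, 0, 0, 0, 0, -0.038, 0, -0.001, 0, 0, 0, 0, -0.038, 0, -0.001, 0, 0, 0, 0, -0.038, 0, -0.001, 0, 0, 0, 0])

```text
t: 13.58
tool_pos: [0.6135, 0.1184, 0.0352]
orientation: [-2.036, -2.392, 0.0]
force: [0.2, 0.3, -1.4]
opening: 0.0115
gripper_force: 40.0
```

```bash
python3 - <<'E'
from h import *
np.set_printoptions(precision=4,suppress=True)
s=robot.read_state(); print(loc(CASE,s['tool_pos']),s['force'])
q,e=snap('scene')
a=cv2.resize(q[270:370,340:440,::-1],(500,500),interpolation=cv2.INTER_CUBIC); cv2.imwrite('pics/c7.png',a)
E
```

```text
[-0.0268  0.1291  0.0352] [ 0.1698  0.2926 -1.4139]
```

View pics/c7.png

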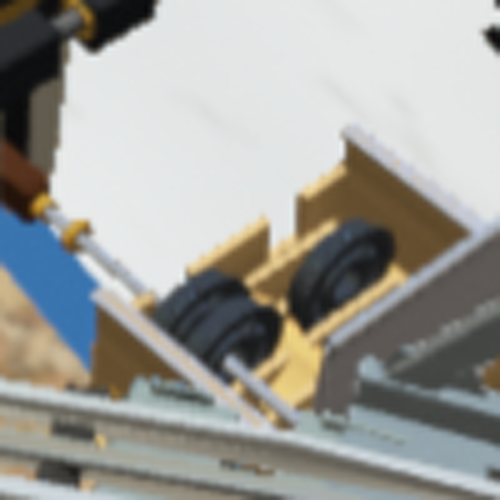

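Both front wheels are on the rod, with the tip past them at about (290,410) in the crop. Lift and tilt so they slide to the collar.

Request:
move_arm(deltas=[0, 0, -0.01, 0, 0, 0, 0, 0, 0, -0.02, 0, 0, 0, 0, 0, 0, -0.035, 0, -0.05, 0, 0, 0, 0, -0.055, 0, -0.1, 0, 0, 0, 0, -0.08, 0, -0.17, 0, 0, 0, 0, -0.11, 0, -0.26, 0, 0, 0, 0, -0.13, 0, -0.35, 0, 0, 0, 0, -0.13, 0, -0.45, 0, 0, 0, 0, -0.13, 0, -0.5, 0, 0, 0, 0, -0.13, 0, -0.5, 0, 0, 0, 0, -0.13, 0, -0.5, 0, 0, 0, 0, -0.13, 0, -0.5, 0, 0])

```text
t: 15.12
tool_pos: [0.614, 0.1178, 0.1659]
orientation: [1.768, 2.075, -0.45]
force: [0.2, -0.4, -1.3]
opening: 0.0115
gripper_force: 40.0
```

```bash
python3 - <<'E'
from h import *
np.set_printoptions(precision=4,suppress=True)
s=robot.read_state(); print(loc(CASE,s['tool_pos']),s['force'])
q,e=snap('scene')
T=s['tool_pos'];R0=Rn.from_rotvec(s['orientation'])
uv=proj('scene',[T+R0.apply([-l,0,-.004]) for l in(.005,.041,.05,.06,.148)]); print(uv); c=uv.mean(0).astype(int)
a=cv2.resize(q[c[1]-60:c[1]+60,c[0]-60:c[0]+60,::-1],(480,480),interpolation=cv2.INTER_CUBIC); print(c-60);cv2.imwrite('pics/c8.png',a)
R=tool(CASE[1],0); plan(w(CASE,.026,.218,.12),R); plan(w(CASE,.026,.218,.036),R)
E
```

```text
[-0.0264  0.1284  0.1659] [ 0.2336 -0.3773 -1.263 ]
[[342.0717 244.3501]
 [356.3696 246.2521]
 [360.086  246.7465]
 [364.2848 247.305 ]
 [404.6958 252.6801]]
[305 187]
delta [ 0.1007  0.0524 -0.0026] rot [ 0.0003  0.4992 -0.0008] rows 2.7
delta [0.1409 0.0523 0.0711] rot [ 0.0003  0.4992 -0.0008] rows 2.7
```

View pics/c8.png

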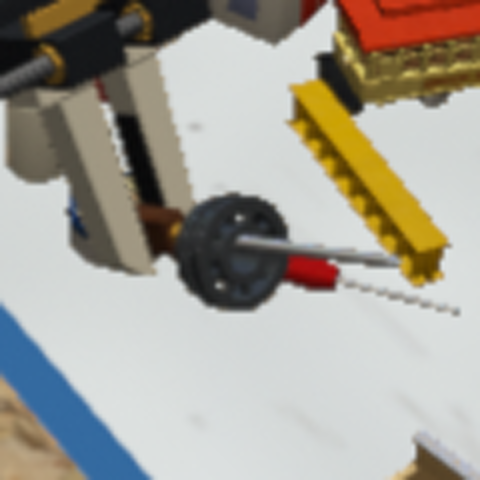

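Both wheels sit against the collar. Moving to the back row.

Request:
move_arm(deltas=[0.03, 0.01, -0.01, 0, 0, 0, 0, 0.06, 0.03, -0.01, 0, 0.1, 0, 0, 0.09, 0.0524, -0.005, 0, 0.25, 0, 0, 0.1007, 0.0524, -0.0026, 0, 0.4, 0, 0, 0.1007, 0.0524, -0.0026, 0, 0.499, 0, 0, 0.115, 0.0523, 0.025, 0, 0.499, 0, 0, 0.13, 0.0523, 0.05, 0, 0.499, 0, 0, 0.1409, 0.0523, 0.0711, 0, 0.499, 0, 0, 0.1409, 0.0523, 0.0711, 0, 0.499, 0, 0, 0.1409, 0.0523, 0.0711, 0, 0.499, 0, 0, 0.1409, 0.0523, 0.0711, 0, 0.499, 0, 0])

```text
t: 16.55
tool_pos: [0.6522, 0.2153, 0.0374]
orientation: [2.034, 2.391, 0.002]
force: [-0.4, -0.3, -0.8]
opening: 0.0115
gripper_force: 40.0
```

```bash
python3 - <<'E'
from h import *
np.set_printoptions(precision=4,suppress=True)
s=robot.read_state(); print(loc(CASE,s['tool_pos']),s['force'])
R=tool(CASE[1],0);plan(w(CASE,.0255,.128,.036),R)
q,e=snap('scene')
T=s['tool_pos'];R0=Rn.from_rotvec(s['orientation'])
print(proj('scene',[T+R0.apply([-l,0,-.004]) for l in(.005,.041,.147)]),proj('scene',[w(CASE,.026,.0475,.052-.02),w(CASE,.018,.0475,.052),w(CASE,.034,.0475,.052)]))
cv2.imwrite('pics/c9.png',cv2.resize(q[250:370,330:450,::-1],(480,480),interpolation=cv2.INTER_CUBIC))
E
```

```text
[0.0269 0.2186 0.0374] [-0.3576 -0.3336 -0.7767]
delta [-0.0906 -0.0014  0.0014] rot [0.0026 0.0006 0.0002] rows 1.4
[[329.9333 262.6485]
 [343.1385 273.2255]
 [385.0207 306.7585]] [[394.32   319.0719]
 [391.9185 313.0576]
 [398.8243 308.5203]]
```

View pics/c9.png

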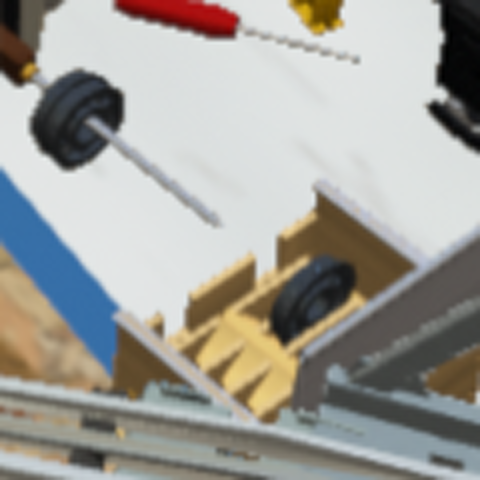

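Aligned with the back notch, tip at (385,306). Inserting.

Request:
move_arm(deltas=[-0.01, -0.0022, 0.001, 0, 0, 0, 0, -0.02, -0.0022, 0.001, 0, 0, 0, 0, -0.03, -0.0022, 0.001, 0, 0, 0, 0, -0.04, -0.0022, 0.0005, 0, 0, 0, 0, -0.05, -0.0022, 0, 0, 0, 0, 0, -0.06, -0.0022, 0, 0, 0, 0, 0, -0.07, -0.0022, 0, 0, 0, 0, 0, -0.08, -0.0022, 0, 0, 0, 0, 0, -0.09, -0.0022, 0, 0, 0, 0, 0, -0.09, -0.0022, 0, 0, 0, 0, 0])

```text
t: 17.85
tool_pos: [0.6633, 0.1249, 0.0354]
orientation: [2.037, 2.391, -0.001]
force: [-0.4, 0.2, -0.8]
opening: 0.0115
gripper_force: 40.0
```

```bash
python3 - <<'E'
from h import *
np.set_printoptions(precision=4,suppress=True)
s=robot.read_state(); print(loc(CASE,s['tool_pos']),s['force'])
q,e=snap('scene')
cv2.imwrite('pics/c10.png',cv2.resize(q[250:370,330:450,::-1],(480,480),interpolation=cv2.INTER_CUBIC))
E
```

```text
[0.0234 0.1276 0.0354] [-0.3523  0.2081 -0.7903]
```

View pics/c10.png

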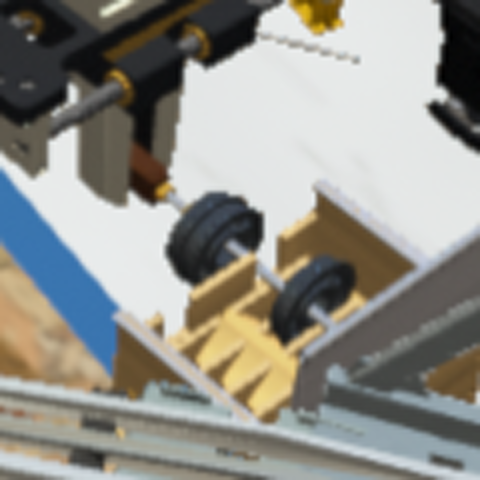

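The rod passes through the back wheel too. Lift and tilt again.

Request:
move_arm(deltas=[0, 0, -0.01, 0, 0, 0, 0, 0, 0, -0.02, 0, 0, 0, 0, 0, 0, -0.035, 0, -0.05, 0, 0, 0, 0, -0.055, 0, -0.1, 0, 0, 0, 0, -0.08, 0, -0.17, 0, 0, 0, 0, -0.11, 0, -0.26, 0, 0, 0, 0, -0.13, 0, -0.35, 0, 0, 0, 0, -0.13, 0, -0.45, 0, 0, 0, 0, -0.13, 0, -0.5, 0, 0, 0, 0, -0.13, 0, -0.5, 0, 0, 0, 0, -0.13, 0, -0.5, 0, 0, 0, 0, -0.13, 0, -0.5, 0, 0])

```text
t: 19.4
tool_pos: [0.6635, 0.1255, 0.1661]
orientation: [1.767, 2.075, -0.451]
force: [-0.4, -0.0, -0.9]
opening: 0.0116
gripper_force: 40.0
```

```bash
python3 - <<'E'
from h import *
np.set_printoptions(precision=4,suppress=True)
s=robot.read_state(); print(loc(CASE,s['tool_pos']),s['force'])
R=tool(STAND[1],10); plan(w(STAND,.024,.080,.2),R)
q,e=snap('scene')
T=s['tool_pos'];R0=Rn.from_rotvec(s['orientation'])
uv=proj('scene',[T+R0.apply([-l,0,-.004]) for l in(.005,.041,.148)]); c=uv.mean(0).astype(int)
a=cv2.resize(q[c[1]-60:c[1]+60,c[0]-60:c[0]+60,::-1],(240,240),interpolation=cv2.INTER_CUBIC);
b=cv2.resize(q[250:370,330:450,::-1],(240,240)); cv2.imwrite('pics/c11.png',np.hstack([a,b]))
E
```

```text
[0.0237 0.1281 0.1661] [-0.3832 -0.0238 -0.8679]
delta [ 0.2262 -0.0595 -0.1623] rot [0.0839 0.3237 0.2374] rows 4.6
```

View pics/c11.png

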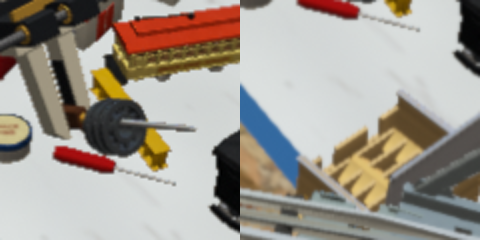

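All three wheels are on the rod by the collar and the case is empty. To the stand.

Request:
move_arm(deltas=[0.045, -0.01, -0.035, 0.02, 0.06, 0.05, 0, 0.09, -0.022, -0.065, 0.034, 0.13, 0.1, 0, 0.135, -0.034, -0.097, 0.05, 0.19, 0.14, 0, 0.18, -0.046, -0.13, 0.066, 0.26, 0.19, 0, 0.2262, -0.0595, -0.1623, 0.084, 0.3237, 0.2374, 0, 0.2262, -0.0595, -0.1623, 0.084, 0.3237, 0.2374, 0, 0.2262, -0.0595, -0.1623, 0.084, 0.3237, 0.2374, 0, 0.2262, -0.0595, -0.1623, 0.084, 0.3237, 0.2374, 0])

```text
t: 20.45
tool_pos: [0.5607, 0.3877, 0.1987]
orientation: [2.228, 2.034, -0.199]
force: [0.1, -0.3, -1.3]
opening: 0.012
gripper_force: 40.0
```

```bash
python3 - <<'E'
from h import *
np.set_printoptions(precision=4,suppress=True)
s=robot.read_state(); print(s['t'],s['tool_pos'],loc(STAND,s['tool_pos']))
R=tool(STAND[1],1); plan(w(STAND,.0245,.079,.09),R)
E
```

```text
20.45 [0.5607 0.3877 0.1987] [0.024  0.0789 0.1987]
delta [0.0192 0.0006 0.107 ] rot [-0.0012  0.1594 -0.0002] rows 1.7
```

Request:
move_arm(deltas=[0.006, 0.0005, 0.035, 0, 0.04, 0, 0, 0.012, 0.0005, 0.07, 0, 0.09, 0, 0, 0.0192, 0.0005, 0.107, 0, 0.165, 0, 0, 0.0192, 0.0005, 0.107, 0, 0.17, 0, 0, 0.0192, 0.0005, 0.107, 0, 0.17, 0, 0, 0.0192, 0.0005, 0.107, 0, 0.17, 0, 0])

```text
t: 21.2
tool_pos: [0.5622, 0.3904, 0.0933]
orientation: [2.315, 2.117, -0.002]
force: [0.1, 0.2, -1.1]
opening: 0.0118
gripper_force: 40.0
```

```bash
python3 - <<'E'
from h import *
np.set_printoptions(precision=4,suppress=True)
s=robot.read_state(); print(s['t'],s['tool_pos'],loc(STAND,s['tool_pos']))
plan([.5604,.3879,.0545],Rn.from_rotvec([2.318,2.12,0]))
E
```

```text
21.2 [0.5622 0.3904 0.0933] [0.0252 0.0818 0.0933]
delta [-0.0025 -0.0016  0.0388] rot [ 0.0023  0.0039 -0.0003] rows 0.6
```

Request:
move_arm(deltas=[-0.001, -0.001, 0.008, 0, 0.002, 0, 0, -0.0025, -0.0016, 0.016, 0, 0.004, 0, 0, -0.0025, -0.0016, 0.024, 0, 0.004, 0, 0, -0.0025, -0.0016, 0.032, 0, 0.004, 0, 0, -0.0025, -0.0016, 0.036, 0, 0.004, 0, 0, -0.0025, -0.0016, 0.039, 0, 0.004, 0, 0, -0.0025, -0.0016, 0.039, 0, 0.004, 0, 0])

```text
t: 22.08
tool_pos: [0.5602, 0.387, 0.0534]
orientation: [2.318, 2.118, 0.001]
force: [0.5, -2.8, 7.6]
opening: 0.0117
gripper_force: 40.0
```

```bash
python3 - <<'E'
from h import *
np.set_printoptions(precision=4,suppress=True)
s=robot.read_state(); print(s['t'],s['tool_pos'],s['force'],s['orientation'])
E
```

```text
22.075 [0.5602 0.387  0.0534] [ 0.5488 -2.7534  7.6013] [2.3178 2.118  0.0014]
```

Seated in the forks (7.6 N upward). Let go and rise.

Request:
move_arm(deltas=[0, 0, -0.001, 0, 0, 0, 0, 0, 0, -0.001, 0, 0, 0, 0.25, 0, 0, -0.001, 0, 0, 0, 0.5, 0, 0, -0.001, 0, 0, 0, 0.5, 0, 0, -0.001, 0, 0, 0, 0.5, 0, 0, -0.04, 0, 0, 0, 0.5, 0, 0, -0.1, 0, 0, 0, 0.5, 0, 0, -0.16, 0, 0, 0, 0.5, 0, 0, -0.22, 0, 0, 0, 0.5, -0.05, 0, -0.24, 0, 0, 0, 0.5, -0.1, 0, -0.24, 0, 0, 0, 0.5, -0.1, 0, -0.24, 0, 0, 0, 0.5])

```text
t: 23.58
tool_pos: [0.5502, 0.2847, 0.2923]
orientation: [2.321, 2.115, -0.002]
force: [-1.0, 1.1, -0.3]
opening: 0.0467
gripper_force: 0.0
```

```bash
python3 - <<'E'
from h import *
np.set_printoptions(precision=4,suppress=True)
for cam in('scene','top'):
    p,d=snap(cam)
    for l in('paint_pot_centre','mixer_pad_top'):
        for r in robot.recognise(cam,l)[:2]:
            print(cam,l,np.round(r['uv'],1),round(r['confidence'],2),atz(cam,[r['uv']],.03 if 'pot' in l else .06)[0])
    C=cloud(cam,d); L=C.reshape(-1,3)
    k=(L[:,2]>.036)&(L[:,2]<.05)&(L[:,0]>.585)&(L[:,0]<.67)&(L[:,1]>.24)&(L[:,1]<.40)
    if k.sum()>20: print('pot',cam,k.sum(),L[k].mean(0),cv2.minAreaRect(L[k][:,:2].astype(np.float32)))
    k=(L[:,2]>.054)&(L[:,2]<.066)&(np.hypot(L[:,0]-.497,L[:,1]-.133)<.035)
    if k.sum()>20: print('pad',cam,k.sum(),L[k].mean(0),cv2.minAreaRect(L[k][:,:2].astype(np.float32)))
    if cam=='scene':
        k=(L[:,2]>.05)&(L[:,2]<.09)&(np.abs(L[:,0]-.555)<.06)&(L[:,1]>.2)&(L[:,1]<.42); print('rod pts',k.sum(),cv2.minAreaRect(L[k][:,:2].astype(np.float32)))
        cv2.imwrite('pics/c12.png',cv2.resize(p[180:320,200:340,::-1],(560,560),interpolation=cv2.INTER_CUBIC))
s=robot.read_state(); print(s['t'],s['tool_pos'],s['q'])
E
```

```text
scene paint_pot_centre [288.9 243.9] 0.93 [0.6198 0.305  0.03  ]
scene paint_pot_centre [242.4 269.1] 0.61 [0.5135 0.2854 0.03  ]
scene mixer_pad_top [272.1 316.2] 0.77 [0.4955 0.1303 0.06  ]
pot scene 276 [0.6237 0.3136 0.041 ] ((0.6241049766540527, 0.3154853284358978), (0.0412135012447834, 0.04253387823700905), 18.27800750732422)
pad scene 513 [0.4953 0.1303 0.0598] ((0.4955265522003174, 0.13175800442695618), (0.045384299010038376, 0.04536335915327072), 32.287384033203125)
rod pts 627 ((0.5540334582328796, 0.3209863603115082), (0.1585637778043747, 0.04417267441749573), 83.70523071289062)
top mixer_pad_top [377.4 297.2] 0.62 [0.5022 0.12   0.06  ]
pad top 186 [0.5006 0.1233 0.0595] ((0.5008869767189026, 0.12174127995967865), (0.04402139037847519, 0.020687555894255638), 22.6451473236084)
23.875 [0.5498 0.2886 0.2912] [ 0.4013  0.1723  1.3308 -0.0008  1.6405  0.4899]
```

View pics/c12.png

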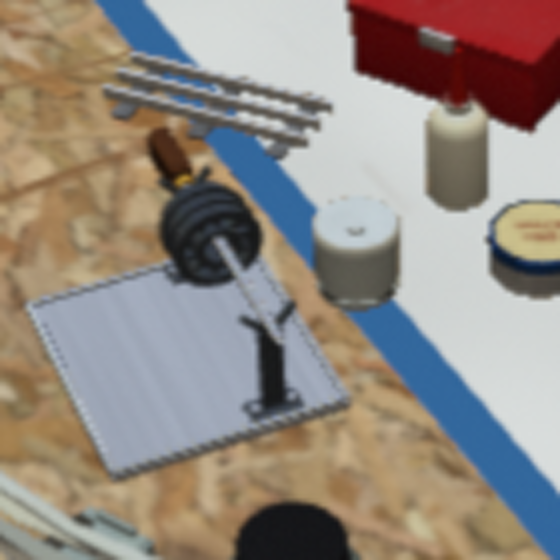

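The loaded rod lies in both forks, with three wheels by the collar at about (210,230) in the crop. The pot is still near (355,250), and the mixer agrees with the first measurement. Now the pot.

```bash
cat >> h.py <<'E'
def down(deg):
    """tool down, tool y along world angle deg"""
    return Rn.from_euler('z',deg-90,degrees=True)*Rn.from_matrix(np.diag([-1.,1,-1]))
E
python3 - <<'E'
from h import *
R=down(85); plan([.624,.3155,.15],R)
E
```

```text
delta [0.0336 0.0717 0.1411] rot [-2.4000e-03  2.0000e-04 -1.5722e+00] rows 8.4
```

Request:
move_arm(deltas=[0.01, 0.02, 0, 0, 0, -0.18, 0.8, 0.02, 0.04, 0, 0, 0, -0.36, 0.8, 0.03, 0.06, 0, 0, 0, -0.54, 0.8, 0.0336, 0.0717, 0, 0, 0, -0.72, 0.8, 0.0336, 0.0717, 0, 0, 0, -0.9, 0.8, 0.0336, 0.0717, 0, 0, 0, -1.08, 0.8, 0.0336, 0.0717, 0, 0, 0, -1.26, 0.8, 0.0336, 0.0717, 0.03, 0, 0, -1.44, 0.8, 0.0336, 0.0717, 0.08, 0, 0, -1.572, 0.8, 0.0336, 0.0717, 0.14, 0, 0, -1.572, 0.8, 0.0336, 0.0717, 0.14, 0, 0, -1.572, 0.8, 0.0336, 0.0717, 0.14, 0, 0, -1.572, 0.8])

```text
t: 25.38
tool_pos: [0.625, 0.3153, 0.1537]
orientation: [0.138, 3.138, -0.001]
force: [-0.1, 0.6, 1.2]
opening: 0.0747
gripper_force: 0.0
```

```bash
python3 - <<'E'
from h import *
np.set_printoptions(precision=4,suppress=True)
s=robot.read_state(); print(s['t'],s['tool_pos'],s['opening'],s['q'])
p,d=snap('scene'); L=cloud('scene',d).reshape(-1,3)
k=(L[:,2]>.036)&(L[:,2]<.05)&(L[:,0]>.585)&(L[:,0]<.68)&(L[:,1]>.24)&(L[:,1]<.38)
print(k.sum(),L[k].mean(0),cv2.minAreaRect(L[k][:,:2].astype(np.float32)))
print([(np.round(r['uv'],1),round(r['confidence'],2)) for r in robot.recognise('scene','paint_pot')[:2]])
plan([.624,.3155,.022],down(85))
E
```

```text
25.375 [0.625  0.3153 0.1537] 0.07468671409796637 [ 0.3946  0.4396  1.2595 -0.001   1.4421 -1.088 ]
271 [0.6238 0.3138 0.0409] ((0.6253570318222046, 0.3164011240005493), (0.0445094108581543, 0.040008340030908585), 62.030948638916016)
[(array([288.6, 244.1]), 0.8)]
delta [ 0.0028 -0.0004  0.1338] rot [ 0.0012  0.0043 -0.0012] rows 2.1
```

Request:
move_arm(deltas=[0, 0, 0.05, 0, 0, 0, 0.8, 0.001, 0, 0.1, 0, 0, 0, 0.8, 0.001, 0, 0.131, 0, 0, 0, 0.8, 0.001, 0, 0.131, 0, 0, 0, 0.8, 0.001, 0, 0.131, 0, 0, 0, 0, 0.001, 0, 0.131, 0, 0, 0, 0, 0.001, 0, 0.131, 0, 0, 0, 0, 0.001, 0, 0.131, 0, 0, 0, 0, 0.001, 0, 0.131, 0, 0, 0, 0, 0.001, 0, 0.131, 0, 0, 0, 0], squeeze=40)

```text
t: 26.72
tool_pos: [0.6239, 0.3147, 0.0218]
orientation: [0.139, 3.138, -0.001]
force: [-0.4, -0.1, 6.5]
opening: 0.042
gripper_force: 40.0
```

Request:
move_arm(deltas=[0, 0, -0.04, 0, 0, 0, 0, 0, 0, -0.1, 0, 0, 0, 0, 0, 0, -0.15, 0, 0, 0, 0, 0, 0, -0.18, 0, 0, 0, 0, 0, 0, -0.18, 0, 0, 0, 0, 0, 0, -0.18, 0, 0, 0, 0])

```text
t: 27.48
tool_pos: [0.6225, 0.3142, 0.1985]
orientation: [-0.139, -3.135, 0.004]
force: [-0.6, -0.5, -1.4]
opening: 0.0416
gripper_force: 40.0
```

```bash
python3 - <<'E'
from h import *
np.set_printoptions(precision=4,suppress=True)
s=robot.read_state(); print(s['t'],s['tool_pos'],s['opening'],s['q'])
plan([.4962,.132,.2],down(115)); plan([.4962,.132,.09],down(115))
E
```

```text
27.475 [0.6225 0.3142 0.1985] 0.041642318309503434 [ 0.3945  0.4117  1.2131 -0.0011  1.5208 -1.0876]
delta [ 0.1097 -0.1927 -0.0006] rot [-0.002  -0.0038 -0.525 ] rows 3.5
delta [ 0.1094 -0.1924  0.1094] rot [-0.002  -0.0038 -0.525 ] rows 3.9
```

Pot held (42 mm). To the mixer.

Request:
move_arm(deltas=[0.028, -0.048, 0, 0, 0, -0.13, 0, 0.055, -0.096, 0, 0, 0, -0.26, 0, 0.082, -0.144, 0, 0, 0, -0.39, 0, 0.1095, -0.1925, 0.01, 0, -0.002, -0.525, 0, 0.1095, -0.1925, 0.05, 0, -0.002, -0.525, 0, 0.1095, -0.1925, 0.09, 0, -0.002, -0.525, 0, 0.1095, -0.1925, 0.109, 0, -0.002, -0.525, 0, 0.1095, -0.1925, 0.109, 0, -0.002, -0.525, 0, 0.1095, -0.1925, 0.109, 0, -0.002, -0.525, 0])

```text
t: 28.6
tool_pos: [0.4979, 0.1326, 0.093]
orientation: [-0.68, 3.065, -0.002]
force: [0.5, 0.8, -0.6]
opening: 0.042
gripper_force: 40.0
```

```bash
python3 - <<'E'
from h import *
np.set_printoptions(precision=4,suppress=True)
s=robot.read_state(); print(s['t'],s['tool_pos'],s['force'],s['opening'])
plan([.4962,.132,.074],down(115))
E
```

```text
28.6 [0.4979 0.1326 0.093 ] [ 0.5072  0.8326 -0.6435] 0.04199083616713811
delta [0.0019 0.0002 0.019 ] rot [-0.0019  0.0015  0.0003] rows 0.3
```

Request:
move_arm(deltas=[0.001, 0, 0.006, 0, 0, 0, 0, 0.001, 0, 0.011, 0, 0, 0, 0, 0.001, 0, 0.014, 0, 0, 0, 0, 0.001, 0, 0.017, 0, 0, 0, 0, 0.001, 0, 0.019, 0, 0, 0, 0, 0.001, 0, 0.019, 0, 0, 0, 0, 0.001, 0, 0.019, 0, 0, 0, 0])

```text
t: 29.48
tool_pos: [0.497, 0.1321, 0.0746]
orientation: [-0.68, 3.065, -0.002]
force: [-4.8, -0.2, 13.4]
opening: 0.0419
gripper_force: 40.0
```

Request:
move_arm(deltas=[0, 0, 0.0006, 0, 0, 0, 0, 0, 0, 0.0006, 0, 0, 0, 0, 0, 0, 0.0006, 0, 0, 0, 0, 0, 0, 0.0006, 0, 0, 0, 0, 0, 0, 0.0006, 0, 0, 0, 0, 0, 0, 0.0006, 0, 0, 0, 0, 0, 0, 0.0006, 0, 0, 0, 0, 0, 0, 0.0006, 0, 0, 0, 0, 0, 0, 0.0006, 0, 0, 0, 0, 0, 0, 0.0006, 0, 0, 0, 0, 0, 0, 0.0006, 0, 0, 0, 0, 0, 0, 0.0006, 0, 0, 0, 0])

```text
t: 30.98
tool_pos: [0.4971, 0.1322, 0.0746]
orientation: [-0.68, 3.065, -0.002]
force: [-7.3, -1.1, 18.4]
opening: 0.0419
gripper_force: 40.0
```

Request:
move_arm(deltas=[0, 0, 0, 0, 0, 0, 0, 0, 0, 0, 0, 0, 0, 0, 0, 0, 0, 0, 0, 0, 0, 0, 0, 0, 0, 0, 0, 0, 0, 0, 0, 0, 0, 0, 0, 0, 0, 0, 0, 0, 0, 0, 0, 0, 0, 0, 0, 0, 0])

```text
t: 31.85
tool_pos: [0.4971, 0.1321, 0.0746]
orientation: [-0.68, 3.065, -0.002]
force: [-8.1, -1.1, 18.5]
opening: 0.042
gripper_force: 40.0
```

Request:
move_arm(deltas=[0, 0, -0.02, 0, 0, 0, 0, 0, 0, -0.06, 0, 0, 0, 0, 0, 0, -0.1, 0, 0, 0, 0, 0, 0, -0.125, 0, 0, 0, 0, 0, 0, -0.125, 0, 0, 0, 0, 0, 0, -0.125, 0, 0, 0, 0])

```text
t: 32.6
tool_pos: [0.4954, 0.1319, 0.1957]
orientation: [0.68, -3.066, 0.002]
force: [0.0, -0.3, -2.2]
opening: 0.042
gripper_force: 40.0
```

```bash
python3 - <<'E'
from h import *
np.set_printoptions(precision=4,suppress=True)
s=robot.read_state(); print(s['t'],s['tool_pos'],s['force'],s['opening'])
p=w(STAND,-.030,-.005,.15); print(p); plan(p,down(84.8)); p[2]=.05; plan(p,down(84.8))
E
```

```text
32.6 [0.4954 0.1319 0.1957] [ 0.034  -0.2738 -2.2382] 0.04200821319461351
[0.4993 0.309  0.15  ]
delta [-0.0784  0.1589  0.0455] rot [-0.0014 -0.0012  0.5271] rows 2.9
delta [-0.0786  0.159   0.1455] rot [-0.0014 -0.0012  0.5271] rows 3.7
```

Request:
move_arm(deltas=[-0.02, 0.04, 0, 0, 0, 0.13, 0, -0.04, 0.08, 0, 0, 0, 0.26, 0, -0.06, 0.115, 0, 0, 0, 0.39, 0, -0.071, 0.146, 0.02, 0, 0, 0.527, 0, -0.071, 0.146, 0.06, 0, 0, 0.527, 0, -0.071, 0.146, 0.11, 0, 0, 0.527, 0, -0.071, 0.146, 0.145, 0, 0, 0.527, 0, -0.071, 0.146, 0.145, 0, 0, 0.527, 0, -0.071, 0.146, 0.145, 0, 0, 0.527, 0])

```text
t: 33.72
tool_pos: [0.499, 0.2943, 0.0526]
orientation: [0.142, 3.137, -0.002]
force: [0.6, 0.8, -0.2]
opening: 0.0419
gripper_force: 40.0
```

```bash
python3 - <<'E'
from h import *
np.set_printoptions(precision=4,suppress=True)
s=robot.read_state(); print(s['t'],s['tool_pos'],s['force'],loc(STAND,s['tool_pos']))
plan(w(STAND,-.031,-.02,.027),down(84.8))
E
```

```text
33.725 [0.499  0.2943 0.0526] [ 0.6148  0.7553 -0.1941] [-0.0289 -0.0197  0.0526]
delta [ 0.0021 -0.0002  0.0256] rot [-0.0011  0.0011  0.0001] rows 0.4
```

Request:
move_arm(deltas=[0.001, 0, 0.008, 0, 0, 0, 0, 0.001, 0, 0.016, 0, 0, 0, 0, 0.001, 0, 0.021, 0, 0, 0, 0, 0.001, 0, 0.0245, 0, 0, 0, 0, 0.001, 0, 0.0255, 0, 0, 0, 0, 0.001, 0, 0.0255, 0, 0, 0, 0])

```text
t: 34.48
tool_pos: [0.498, 0.2943, 0.0268]
orientation: [0.142, 3.137, -0.002]
force: [-0.3, 0.6, -0.6]
opening: 0.0417
gripper_force: 40.0
```

Request:
move_arm(deltas=[0, 0, 0.0005, 0, 0, 0, 0, 0, 0, 0.001, 0, 0, 0, 0, 0, 0, 0.0015, 0, 0, 0, 0, 0, 0, 0.0015, 0, 0, 0, 0])

```text
t: 34.98
tool_pos: [0.4981, 0.2944, 0.0267]
orientation: [0.142, 3.137, -0.002]
force: [-6.8, -3.2, 12.9]
opening: 0.0417
gripper_force: 40.0
```

Pot is on the tray. Release and rise.

Request:
move_arm(deltas=[0, 0, -0.001, 0, 0, 0, 0, 0, 0, -0.001, 0, 0, 0, 0.6, 0, 0, -0.001, 0, 0, 0, 0.7, 0, 0, -0.001, 0, 0, 0, 0.7, 0, 0, -0.02, 0, 0, 0, 0.7, 0, 0, -0.07, 0, 0, 0, 0.7, 0, 0, -0.13, 0, 0, 0, 0.7, 0, 0, -0.19, 0, 0, 0, 0.7, 0, 0, -0.25, 0, 0, 0, 0.7, 0, -0.06, -0.27, 0, 0, 0, 0.7, 0, -0.12, -0.27, 0, 0, 0, 0.7, 0, -0.12, -0.27, 0, 0, 0, 0.7])

```text
t: 36.48
tool_pos: [0.487, 0.1719, 0.2976]
orientation: [0.149, 3.134, -0.002]
force: [-0.1, 0.9, -0.2]
opening: 0.0652
gripper_force: 0.0
```

```bash
python3 - <<'E'
from h import *
np.set_printoptions(precision=4,suppress=True)
s=robot.read_state(); print(s['t'],s['tool_pos'],s['force'])
for cam in('scene','top'):
    p,d=snap(cam); L=cloud(cam,d).reshape(-1,3); S=np.array([loc(STAND,x) for x in L])
    k=(S[:,2]>.040)&(S[:,2]<.055)&(S[:,0]<-.005)&(S[:,0]>-.07)&(np.abs(S[:,1])<.07)
    print(cam,'pot',k.sum(),S[k].mean(0) if k.any() else '',S[k][:,2].std() if k.any() else '')
    k=(S[:,2]>.05)&(S[:,2]<.085)&(S[:,0]>-.003)&(S[:,0]<.06)&(np.abs(S[:,1])<.11)
    print('rod',k.sum(),cv2.minAreaRect(S[k][:,:2].astype(np.float32)) if k.sum()>5 else '')
    c=np.array([loc(CASE,x) for x in L]); k=(c[:,2]>.1)&(c[:,2]<.125)&(np.abs(c[:,0])<.06)&(np.abs(c[:,1])<.09)
    print('cover',k.sum(),c[k].mean(0) if k.any() else '',c[k].max(0) if k.any() else '')
E
```

```text
36.475 [0.487  0.1719 0.2976] [-0.1465  0.9426 -0.1779]
scene pot 293 [-0.0247 -0.0017  0.0457] 0.0020486502394005232
rod 620 ((0.023960713297128677, 0.012358829379081726), (0.15691466629505157, 0.0446915440261364), 89.8504638671875)
cover 492 [-0.0032 -0.0417  0.1119] [ 0.0542 -0.038   0.1233]
top pot 281 [-0.0248  0.0053  0.0458] 0.0019226458094693882
rod 471 ((0.02200634405016899, 0.04391283169388771), (0.042537420988082886, 0.09495485574007034), 2.599155902862549)
cover 97 [ 0.0331 -0.0389  0.1139] [ 0.0536 -0.0366  0.1229]
```

```bash
python3 - <<'E'
from h import *
np.set_printoptions(precision=4,suppress=True)
for cam in('scene','top'):
    p,d=snap(cam); L=cloud(cam,d).reshape(-1,3); S=np.array([loc(STAND,x) for x in L])
    k=(S[:,2]>.043)&(S[:,2]<.055)&(S[:,0]<-.003)&(S[:,0]>-.08)&(np.abs(S[:,1])<.08)
    A=np.c_[S[k][:,:2],np.ones(k.sum())]; print(cam,k.sum(),cv2.minAreaRect(S[k][:,:2].astype(np.float32)),np.linalg.lstsq(A,S[k][:,2],rcond=None)[0])
    print([(np.round(r['uv'],1),round(r['confidence'],2),loc(STAND,atz(cam,[r['uv']],.03)[0])) for r in robot.recognise(cam,'paint_pot')[:2]])
E
```

```text
scene 260 ((-0.02442195452749729, 0.0016301162540912628), (0.03972401097416878, 0.0396277941763401), 37.20160675048828) [ 0.0043 -0.0015  0.0465]
[(array([230.6, 261.3]), 0.73, array([-0.0262,  0.0017,  0.03  ])), (array([429.3, 329.9]), 0.69, array([ 0.2135, -0.2943,  0.03  ]))]
top 245 ((-0.024979667738080025, 0.008052265271544456), (0.04046780616044998, 0.029155001044273376), 4.992244243621826) [ 0.0169 -0.0449  0.0469]
[(array([276.6, 298.9]), 0.54, array([-0.0262,  0.0106,  0.03  ]))]
```

The pot stands level at stand (-25, +2) mm, inside the limits. The rod and cover are in place and the arm is clear, so I'm handing in.

```bash
python3 -c "
from plant import robot
print(robot.close_job())"
```

```text
the job is handed in; nothing more can be done
None
```

The job is handed in after about 37 s of robot time, and all four steps looked met in my measurements, though no verdict came back: cover folded back, three wheels on the rod in both forks, pot pressed for over two seconds, then stood upright on the tray's front half (about 2 cm from where I set it down, still within limits).

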